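# Set a ball gauge under the bench magnifier

### The arm

A 7-joint arm with a two-finger parallel gripper is mounted at the origin on the work surface. World frame = base frame: x ahead of the robot, y to its left, z up, the work surface at z = 0. Lengths are in m, angles in rad, forces in N, time in s.
With the tool pointing down it reaches from about 0.35 to 0.9 m from the base axis. Payload 7.2 kg.
Tool frame: the origin (TCP) lies midway between the tips of the shut fingers; the grasp point (between the pads) lies 19 mm behind it; z points along the fingers, y is the line along which they close (so a half turn about z gives the same grasp; the last joint's range is limited). The gripper opens to 88 mm and grips with 3 to 60 N. Pads are 20 mm wide; open, the fingers measure 115 mm over their backs; the gripper's body (75 mm by 178 mm) begins 61 mm behind the grasp point.
Start: joints at [-1.171, 0.411, -0.013, 1.596, 0.006, 1.134, -0.082], TCP at [0.282, 0.558, 0.223] pointing down, gripper open.
Joint ranges: [-2.95, 2.95], [-0.29, 1.99], [-1.47, 1.44], [0.14, 2.54], [-1.03, 4.17], [0.13, 1.85], [-2.86, 2.86]. Speed limits (rad/s): [2.39, 2.39, 3.01, 3.01, 3.14, 3.14, 3.14].

### API

Orientations are given as a 3x3 rotation matrix whose columns are the frame's x, y, z axes.
In Python, from bench import read_state, snapshot, camera_model, finish_job, find_in, masks_of gives the robot as it stands.
- The arm moves only by the tool carry_out, never from a script. Its arguments are lists of equal length, an entry for each row: "xyz": the shift along the tool's x, y, z normalised to -1 to 1, where 1 is 0.04 m, a list of three; "angular": the turn, a rotation vector about the tool's x, y, z normalised to -1 to 1, where 1 is 8 degrees, a list of three; "gripper": the opening, from -1 (shut) to 1 (fully open). A call has 1 to 12 rows; each row shifts and turns the commanded pose from where the row before left it, along the tool's axes as they then stand; what a row does not reach is not made up. A row lasts 1/10 s, in which the tool goes at most 50 mm and 8.59 degrees, less where a joint would pass 70% of its speed; a pose out of reach is approached as far as the arm can. A call with a number of a shift or a turn outside -1 to 1 is refused whole. A call with a gripper value outside its range is refused whole. The fingers move at their own pace and stop on an object; "newtons" is the grip in N (left out, the last holds). Time passes only in rows, so rows that do not move let the fingers close. It gives the time, the measured TCP pose, the force, the opening and the grip force at its end, in the units of the state.
- read_state(): the state, without advancing time (a new reading comes with each control period).
- snapshot(name): name is "scene" or "side" or "wrist"; returns the picture (384x512x3 uint8, red, green, blue); there is no depth.
- camera_model(name): a dict with "fx", "fy", "cx", "cy" (pixels), "camera_from_world" (4x4, takes a point from world to camera coordinates). Camera axes: x right, y down, z forward; pixel columns grow to the right and rows downward; lengths in m; the calibration is good to about 2 mm. A picture is of the moment at which its call begins: read the wrist's pose just before it. camera_model takes no time and is no camera call; for the wrist camera it gives the pose at the moment of the call.
- finish_job(): hands the job in; it is judged then, once.
Trained networks look in the newest picture that a camera, given by its name, has taken for a name from the list of things; names that differ only in an ending like _2 or _b are one class to them, and where a whole thing is asked for, a point or a joint stands for the part that bears it (a point fixed in the world has none). Each returns a list of dicts, best first, with "conf" (0 to 1); they miss things now and then, are a little off and sometimes report something else, mostly with a low value. They report only what shows in the picture. A call takes as long as a camera call. They do not tell look-alikes from the thing itself.
- find_in(camera, thing): "position" ([column, row] as shares, 0 to 1, of the picture: columns of its width, rows of its height, amid what is visible of it).
- masks_of(camera, thing): "region" (384x512 bool, what is visible of it) and "position" ([column, row] as shares, 0 to 1, of the picture: columns of its width, rows of its height, amid what is visible of it).
The state is a dict: "clock": time; "q": joint angles; "dq": joint speeds; "joint_efforts": joint torques, N m; "tcp_pos": TCP position; "ee_rot": TCP orientation; "contact_force": force on the tool from outside, world axes, zero at the start; "wrist_torque": the same for the moment, N m; "width": finger opening in m; "grip_force": force on a finger pad.
Only numpy, scipy, OpenCV 4.12 (cv2) and the standard library are available. Lean on these libraries where they do the work, as an engineer would, in place of code of your own. Each camera call takes 0.05 s, during which the arm holds its last target. There are 200 camera calls.

### The job

The ring gauge for regulation 40 mm balls has been catching and wants a look under the lens: of the three steel ring gauges, lay the one for 40 mm balls flat in the white dish (set it down, do not drop it) and let go of it. Then grip the magnifier's slide by its black handgrip so that the release button is squeezed in, pull the lens out along its boom, past the first stop to the second, so that it stands over the dish, and finish while holding it there with the button still squeezed in. Leave the dish and everything else on the counter where they are.

Things in the scene. Friction and masses are not known exactly. Their poses are not given: they have to be found in the camera images.
- magnifier: Bench magnifier, fixed but for its slide. Origin on the counter below the handgrip's pushed-in place. Boom: level along this body's +y, axis 220 mm up: white square tube 28 mm thick, y -235 to -40 mm, from which an 18 mm steel tube slides towards +y with handgrip, then lens. Elbow, 42 mm thick, 268 mm high, at y -255; a link 178 mm up joins it to a post 220 mm high, foot 150 mm, at x 130, y -355
- telescope (a joint): m the slide is drawn out: 0 in (start, latched), 0.08 first stop, 0.16 second stop and hard end of travel. A spring pin latches it at 0 and at both stops while the button is out; with the button in 4.5 mm or more it runs freely, the first stop not felt. A return spring pulls it in with 4 N (in) to 5.3 N (second stop); friction 1.5 N
- release (a joint): how far the release button is pressed into the handgrip, in m: 0 out, 0.006 fully in, level with the side of the grip. Its spring takes about 3 N at first and 7 N fully in
- grip (a point): centre of the black handgrip, on the boom axis, 220 mm up; moves with the slide. A bar 28 mm wide across the boom, 36 mm high, with 54 mm clear length between end collars 34 mm wide, 42 mm high. The button is on its +x side (magnifier's frame): close the fingers across the boom, one on the button, one opposite
- button (a point): middle of the outer face of the release button, an aluminium bar 34 mm long along the boom and 18 mm high that stands 6 mm out of the grip's +x side (in the magnifier's frame) and is pressed along -x; grip and button measure 34 mm across before squeezing, 28 mm after
- lens (a point): centre of the magnifier's level round lens head, 124 mm across and 18 mm thick, 117 mm beyond the handgrip's centre along the boom; moves with the slide
- dish: shallow round white porcelain dish, loose, 152 mm across the rim, 16 mm high, wall 4 mm; flat inner floor 5 mm above its underside, about 124 mm across. Origin at the centre of its underside, z up. It stands below where the lens comes to at the second stop
- gauge_40: ring gauge for 40 mm balls: plain steel ring lying flat, outside diameter 50 mm, bore 40.6 mm, height 18 mm, 60 to 120 g; the smallest of the three. Origin at the centre of its underside, z along its axis
- gauge_44: look-alike ring gauge for 44 mm balls: outside diameter 58 mm, bore 44.6 mm, height 18 mm. Origin at the centre of its underside
- gauge_55: look-alike ring gauge for 55 mm balls: outside diameter 68 mm, bore 55.6 mm, height 18 mm. Origin at the centre of its underside
- template: flat aluminium paddle-outline template, 4 mm thick, 154 mm wide, 243 mm long; lies loose. Origin under the middle of its round part, handle along -x
- dividers: steel spring dividers lying on the counter, 150 mm long, 8 mm high, points along -x. Origin near the middle
- ball_tube: smoky polycarbonate ball tube with square black end caps, lying along its x, 272 mm long, 47 mm thick. Origin under its middle
- glue_jar: small white jar with a black cap, 56 mm across, 75 mm high. Origin at the centre of its underside
- roller: rubber roller lying down: black roller 38 mm thick, 110 mm long along its y; wooden handle along -x, 185 mm long in all. Origin under the roller's middle
Not all that is in view belongs to the job. Leave any blue or red look-alike of the gauge_40 alone.

How it is judged:
By the outcome, as a careful person would: the job done as asked, in the order asked, and still so for the second after the job is handed in, while the arm keeps its last pose, push and grip.
It also fails if it takes over 48 s, if anything falls off the work surface, if the arm or the gripper's body presses on something with over 40 N, if the wrist force passes 120 N, or if a joint passes its speed limit or range.

## Working session

There is one attempt and no reset: what is moved stays moved. The work goes in short steps, Python scripts to look and compute and a tool call to move; the robot and the scene stay as the last step left them, time stands still between calls to the robot, and variables do not carry over. Pictures are saved under pics/ and viewed, at most 10 in all, crops included, and the job is handed in when it is done.

Besides the shell and the picture viewer there is one more tool, called after "Call:" by a JSON object that holds its "name" and its "arguments", one argument or row to a line. carry_out: Moves the arm, as the interface text tells. Its arguments: {"type":"object","properties":{"xyz":{"type":"array"},"angular":{"type":"array"},"gripper":{"type":"array"},"newtons":{"type":"number"}},"required":["xyz","angular","gripper"]}

```bash
mkdir -p pics; ls; python3 - <<'E'
from bench import *
import cv2,numpy as np
s=read_state();print(s['clock'],s['tcp_pos'],np.round(s['ee_rot'],3).tolist(),s['width'])
a=snapshot('scene');b=snapshot('side')
cv2.imwrite('pics/a.png',a[:,:,::-1]);cv2.imwrite('pics/b.png',b[:,:,::-1])
for c in('scene','side'):
  for t in('gauge_40','grip','dish','button','lens'):
    for d in find_in(c,t): print(c,t,round(d['conf'],2),np.round(np.array(d['position'])*[512,384],1))
  m=camera_model(c);print(m['fx'],m['cx'],m['cy'],np.round(np.linalg.inv(m['camera_from_world']),3).tolist())
E
```

```text
pics
0.0 [0.28167018 0.5573664  0.22182758] [[-0.893, 0.451, -0.001], [0.451, 0.893, -0.001], [-0.0, -0.002, -1.0]] 0.08798595625428285
scene gauge_40 0.7 [260.9 210.6]
scene gauge_40 0.67 [295.6 215.8]
scene gauge_40 0.51 [323.6 222.6]
scene gauge_40 0.44 [284.6 196.3]
scene gauge_40 0.4 [276.2 231.5]
scene grip 0.81 [168.3 146.1]
scene dish 0.71 [221.  209.9]
scene dish 0.33 [281.7 191.2]
scene button 0.41 [216.  209.5]
scene button 0.4 [137.1 147.1]
scene lens 0.72 [166.1 150.2]
411.1870132222938 245.72260352191617 186.78131507464246 [[-0.348, 0.649, -0.677, 1.511], [0.938, 0.249, -0.243, 0.414], [0.011, -0.719, -0.695, 1.112], [0.0, 0.0, 0.0, 1.0]]
side gauge_40 0.79 [202.7 227. ]
side gauge_40 0.68 [249.9 201.2]
side gauge_40 0.63 [244.2 220.9]
side gauge_40 0.61 [218.7 207.8]
side gauge_40 0.57 [198.1 194.4]
side gauge_40 0.44 [367.3 232. ]
side grip 0.8 [367.2 231.2]
side dish 0.61 [293.4 246.1]
side dish 0.32 [365.  230.9]
side dish 0.31 [250.8 198.2]
side lens 0.95 [365.3 230.7]
352.7409806999639 259.0270338951845 192.59617290666205 [[0.801, -0.338, 0.495, 0.103], [-0.599, -0.467, 0.65, -0.512], [0.012, -0.817, -0.576, 0.666], [0.0, 0.0, 0.0, 1.0]]
```

View pics/a.png

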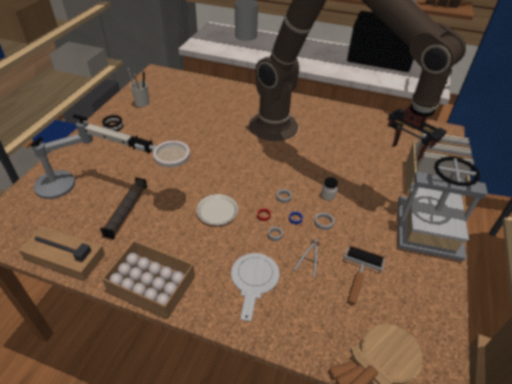

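View pics/b.png

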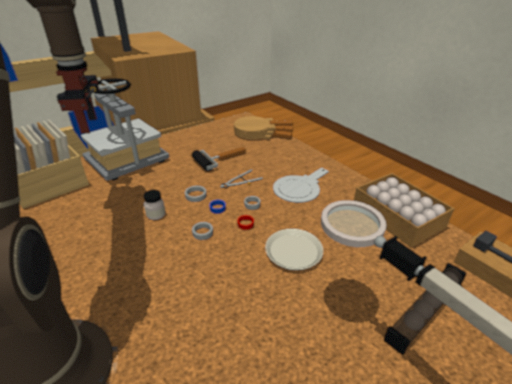

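The steel rings show at scene (284,196), (276,233) and (323,220). In the side view they are at (202,230), (252,202) and (196,193). The look-alikes are red at scene (264,214) and blue at scene (296,217). The dish is at scene (217,210). The grip is about (143,144) in scene and about (403,257) in side.

```bash
cat > h.py <<'E'
from bench import *
import cv2,numpy as np
def ray(c,px,m=None):
    m=m or camera_model(c);T=np.linalg.inv(m['camera_from_world'])
    d=T[:3,:3]@np.array([(px[0]-m['cx'])/m['fx'],(px[1]-m['cy'])/m['fy'],1]);return T[:3,3],d
def onz(c,px,z,m=None):
    o,d=ray(c,px,m);return (o+d*(z-o[2])/d[2])
def tri(p,q):
    A=[];b=[]
    for c,x in(('scene',p),('side',q)):
        o,d=ray(c,x);d=d/np.linalg.norm(d);P=np.eye(3)-np.outer(d,d);A.append(P);b.append(P@o)
    return np.linalg.lstsq(np.vstack(A),np.hstack(b),rcond=None)[0]
def proj(c,X,m=None):
    m=m or camera_model(c);v=m['camera_from_world'][:3]@np.append(X,1);return np.array([m['fx']*v[0]/v[2]+m['cx'],m['fy']*v[1]/v[2]+m['cy']])
E
python3 - <<'E'
from h import *
np.set_printoptions(precision=4,suppress=True)
for c in('scene','side'):
  im=snapshot(c)
  for t in('gauge_40','dish','lens','grip'):
    for d in masks_of(c,t):
      r=d['region'];z={'gauge_40':.012,'dish':.014,'lens':.229,'grip':.22}[t]
      ys,xs=np.nonzero(r)
      if len(xs)<5: continue
      cn=max(cv2.findContours(r.astype('uint8'),0,1)[0],key=len)[:,0]
      P=np.array([onz(c,p,z)[:2] for p in cn],np.float32)
      (e,rad)=cv2.minEnclosingCircle(P)
      print(c,t,round(d['conf'],2),'px',(xs.min()+xs.max())/2,(ys.min()+ys.max())/2,len(xs),'xy',np.array(e),'diam mm',rad*2000,'rgb',im[r].mean(0).astype(int))
E
```

```text
scene gauge_40 0.61 px 323.5 220.5 143 xy [0.5    0.3495] diam mm 82.02391862869263 rgb [111 102  95]
scene gauge_40 0.49 px 283.0 195.0 152 xy [0.4299 0.176 ] diam mm 75.96994936466217 rgb [112 100  92]
scene gauge_40 0.42 px 263.5 214.0 109 xy [0.5488 0.1364] diam mm 63.24436515569687 rgb [118  50  39]
scene dish 0.89 px 217.0 209.0 955 xy [ 0.5846 -0.0277] diam mm 150.39458870887756 rgb [172 164 152]
scene lens 0.73 px 160.0 151.0 1082 xy [ 0.5887 -0.2389] diam mm 233.90431702136993 rgb [127 115 106]
scene grip 0.6 px 160.0 151.5 1093 xy [ 0.5778 -0.2445] diam mm 240.32020568847656 rgb [127 115 106]
side gauge_40 0.79 px 196.0 193.5 203 xy [0.4988 0.3422] diam mm 85.02849191427231 rgb [112 108 100]
side gauge_40 0.75 px 203.0 230.5 249 xy [0.4239 0.1759] diam mm 76.89720392227173 rgb [115 111 103]
side gauge_40 0.72 px 217.5 205.5 185 xy [0.5232 0.2456] diam mm 76.04994624853134 rgb [ 62  66 107]
side gauge_40 0.61 px 252.5 202.5 164 xy [0.6177 0.1966] diam mm 69.48994845151901 rgb [117 111 101]
side gauge_40 0.57 px 246.0 223.0 253 xy [0.5452 0.1293] diam mm 74.25214350223541 rgb [139  48  24]
side dish 0.82 px 294.5 248.5 1806 xy [ 0.5893 -0.0308] diam mm 152.20186114311218 rgb [188 183 161]
side lens 0.86 px 374.0 240.5 3647 xy [ 0.5589 -0.2468] diam mm 227.98508405685425 rgb [124 113  99]
side grip 0.89 px 373.0 240.5 3544 xy [ 0.5716 -0.2415] diam mm 233.27451944351196 rgb [124 114 100]
side grip 0.64 px 195.5 193.5 237 xy [0.3722 0.0706] diam mm 61.09611317515373 rgb [116 110 100]
```

```bash
python3 - <<'E'
from h import *
np.set_printoptions(precision=4,suppress=True)
a=cv2.imread('pics/a.png');b=cv2.imread('pics/b.png')
A=cv2.resize(a[100:190,70:200],None,fx=4,fy=4,interpolation=2);B=cv2.resize(b[185:320,310:440],None,fx=4,fy=4,interpolation=2)[:600]
im=np.zeros((max(A.shape[0],B.shape[0]),1040,3),'uint8')
im[:A.shape[0],:520]=A;im[:B.shape[0],520:]=B
im=cv2.resize(im,None,fx=.75,fy=.75);cv2.imwrite('pics/c.png',im)
L=tri((171,152.5),(353.5,224));G=tri((142.5,144.5),(403,257));print(L,G,np.linalg.norm(L-G),np.array([.587,-.029])-L[:2])
d=np.array([.617,.197]);s=read_state();print((s['ee_rot'].T@(np.array([.617,.197,.2])-s['tcp_pos']))/.04)
m=camera_model('wrist');print(np.round(np.linalg.inv(m['camera_from_world'])[:3,3]-s['tcp_pos'],3),m['fx'])
E
```

```text
[ 0.5739 -0.1983  0.2171] [ 0.5723 -0.3108  0.2191] 0.11252078320018578 [0.0131 0.1693]
[-11.5467  -4.274    0.5669]
[-0.069  0.035  0.161] 268.4327978733275
```

View pics/c.png

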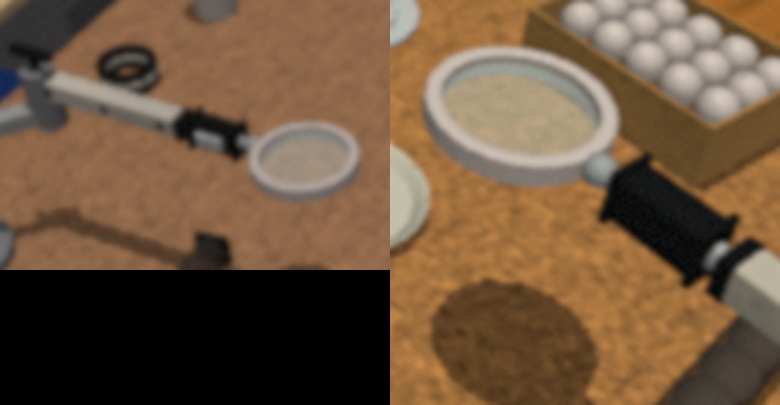

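The crops put the grip centre at scene (143,144) and side (403,258), with the button facing +x. The lens centre is at scene (171,153). The boom runs nearly along world +y.

Candidates in the scene view: steel (276,233), (284,196) and (323,220), red (264,214), blue (296,217). By size (276,233), at about (0.617, 0.197), is the smallest steel one. I'll check it with the wrist camera.

```bash
cat >> h.py <<'E'
def plan(p1,yaw=None,n=12,p0=None,y0=None):
    """rows from the present (or given) pose to p1 and tool-x yaw (deg), tool down"""
    s=read_state();R=s['ee_rot'];p0=s['tcp_pos'] if p0 is None else np.array(p0)
    y0=np.degrees(np.arctan2(R[1,0],R[0,0])) if y0 is None else y0
    if yaw is None: yaw=y0
    dy=(yaw-y0+180)%360-180;dp=(np.array(p1)-p0)/n;out=[]
    for i in range(n):
        a=np.radians(y0+dy*i/n);X=np.array([np.cos(a),np.sin(a),0]);Y=np.array([np.sin(a),-np.cos(a),0])
        out.append([round(float(v)/.04,2) for v in(X@dp,Y@dp,-dp[2])])
    print('xyz',out,'ang z',round(-dy/n/8,3),'n',n,'yaw0',round(y0,1))
E
python3 - <<'E'
from h import *
np.set_printoptions(precision=3,suppress=True)
for t in('template','dividers'):
  for px in {'template':[(256,272)],'dividers':[(309,255),(316,240),(297,268)]}[t]: print(t,onz('scene',px,.004))
# hover so that ring in view, tool y along ~20deg
plan([.60,.19,.17],110,14)
E
```

```text
template [0.787 0.193 0.004]
dividers [0.661 0.336 0.004]
dividers [0.591 0.343 0.004]
dividers [0.726 0.312 0.004]
xyz [[-0.8, -0.33, 0.09], [-0.82, -0.29, 0.09], [-0.83, -0.24, 0.09], [-0.85, -0.2, 0.09], [-0.86, -0.15, 0.09], [-0.86, -0.1, 0.09], [-0.87, -0.06, 0.09], [-0.87, -0.01, 0.09], [-0.87, 0.04, 0.09], [-0.86, 0.08, 0.09], [-0.86, 0.13, 0.09], [-0.85, 0.17, 0.09], [-0.84, 0.22, 0.09], [-0.83, 0.27, 0.09]] ang z 0.386 n 14 yaw0 153.2
```

Call:
{"name": "carry_out", "arguments": {
  "xyz": [
    [-0.8,-0.33,0.09],
    [-0.82,-0.29,0.09],
    [-0.83,-0.24,0.09],
    [-0.85,-0.2,0.09],
    [-0.86,-0.15,0.09],
    [-0.86,-0.1,0.09],
    [-0.87,-0.06,0.09],
    [-0.87,-0.01,0.09],
    [-0.87,0.04,0.09],
    [-0.86,0.08,0.09],
    [-0.86,0.13,0.09],
    [-0.85,0.17,0.09]
  ],
  "angular": [
    [0,0,0.386],
    [0,0,0.386],
    [0,0,0.386],
    [0,0,0.386],
    [0,0,0.386],
    [0,0,0.386],
    [0,0,0.386],
    [0,0,0.386],
    [0,0,0.386],
    [0,0,0.386],
    [0,0,0.386],
    [0,0,0.386]
  ],
  "gripper": [1,1,1,1,1,1,1,1,1,1,1,1]
}}

```text
clock: 2.3
tcp_pos: [0.5554, 0.2413, 0.1795]
ee_rot: [[-0.439, 0.899, 0.0], [0.899, 0.439, 0.0], [0.0, 0.0, -1.0]]
contact_force: [0.2, -0.3, 0.2]
width: 0.0877
grip_force: 0.0
```

Call:
{"name": "carry_out", "arguments": {
  "xyz": [
    [-0.84,0.22,0.09],
    [-0.83,0.27,0.09],
    [0,0,0],
    [0,0,0]
  ],
  "angular": [
    [0,0,0.386],
    [0,0,0.386],
    [0,0,0],
    [0,0,0]
  ],
  "gripper": [1,1,1,1]
}}

```text
clock: 2.7
tcp_pos: [0.6003, 0.1891, 0.172]
ee_rot: [[-0.34, 0.94, -0.001], [0.94, 0.34, -0.0], [0.0, -0.001, -1.0]]
contact_force: [-0.9, 0.2, 0.4]
width: 0.0876
grip_force: 0.0
```

```bash
cat > w.py <<'E'
from h import *
import sys
np.set_printoptions(precision=4,suppress=True)
s=read_state();m=camera_model('wrist');print(s['clock'],s['tcp_pos'],s['contact_force'])
im=snapshot('wrist');cv2.imwrite('pics/%s.png'%sys.argv[1],im[:,:,::-1])
for t,z in(('gauge_40',.018),('dish',.016)):
  for d in masks_of('wrist',t):
    r=d['region'];cn=max(cv2.findContours(r.astype('uint8'),0,1)[0],key=len)[:,0]
    if len(cn)<8: continue
    (c,ax,an)=cv2.fitEllipse(cn);P=np.array([onz('wrist',p,z,m)[:2] for p in cn],np.float32);e,rad=cv2.minEnclosingCircle(P)
    print(t,round(d['conf'],2),'px',np.array(c),'xy',onz('wrist',c,z,m)[:2],np.array(e),'diam',rad*2000,im[r].mean(0).astype(int))
E
python3 w.py d
```

```text
2.7 [0.6003 0.1891 0.172 ] [-0.9114  0.2357  0.3647]
gauge_40 0.94 px [117.2133 139.8082] xy [0.4303 0.18  ] [0.4307 0.18  ] diam 65.33904373645782 [119 112 107]
gauge_40 0.94 px [217.5348   9.2152] xy [0.5001 0.3445] [0.4995 0.3439] diam 67.99152493476868 [128 121 116]
gauge_40 0.89 px [208.8991 108.3619] xy [0.5199 0.2493] [0.5202 0.2492] diam 50.70902407169342 [ 60  77 135]
gauge_40 0.81 px [203.1399 203.2198] xy [0.5458 0.1397] [0.547 0.139] diam 52.99026891589165 [109  28  21]
dish 0.76 px [200.2606 333.3307] xy [ 0.5988 -0.0538] [ 0.5939 -0.042 ] diam 147.8571891784668 [182 171 156]
```

View pics/d.png

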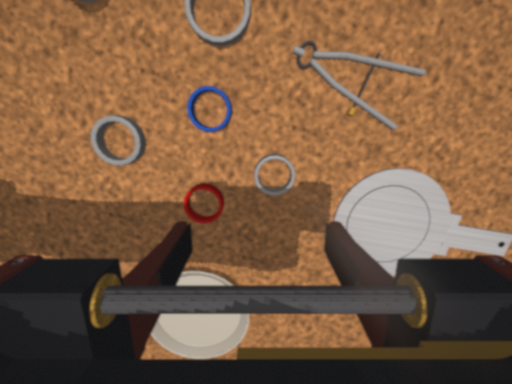

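The wrist view shows the small steel ring at (274,175), the 44 at (117,140) and the 55 at (218,10). Blue is at (209,109) and red at (203,203). I'll check the choice in one crop with a circle fit.

```bash
python3 - <<'E'
from h import *
a=cv2.imread('pics/d.png');x0,y0,w=240,140,70;c=a[y0:y0+w,x0:x0+w]
hsv=cv2.cvtColor(c,cv2.COLOR_BGR2HSV);k=((hsv[...,1]<75)&(hsv[...,2]>60)).astype('uint8')
cn=max(cv2.findContours(k,0,1)[0],key=len)[:,0];e=cv2.fitEllipse(cn);p=np.array(e[0])+[x0,y0]
ax=np.array([onz('wrist',q+[x0,y0],.018)[:2] for q in cn],np.float32)
P=onz('wrist',p,.018);print(p,e[1],P,'diam',cv2.minEnclosingCircle(ax)[1]*2000)
v=np.hstack([cv2.resize(c,(400,400)),cv2.cvtColor(cv2.resize(k*255,(400,400)),8)]);cv2.imwrite('pics/e.png',v)
plan([P[0],P[1],.05],110,4);
E
```

```text
[274.07158661 174.51871109] (40.26857376098633, 40.772953033447266) [0.61449022 0.20594695 0.018     ] diam 51.21152848005295
xyz [[0.05, 0.12, 0.76], [0.05, 0.12, 0.76], [0.05, 0.12, 0.76], [0.05, 0.12, 0.76]] ang z 0.003 n 4 yaw0 110.1
```

View pics/e.png

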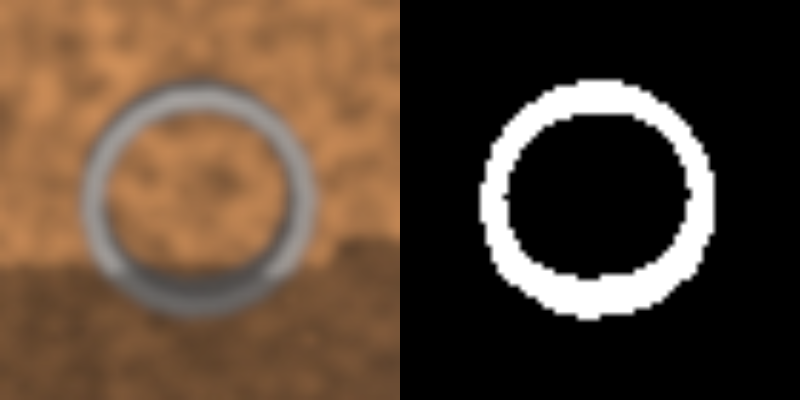

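The crop shows a plain grey steel ring of 51 mm, so it is gauge_40. I'll descend and grip it.

Call:
{"name": "carry_out", "arguments": {
  "xyz": [
    [0.05,0.11,0.76],
    [0.05,0.11,0.76],
    [0.05,0.11,0.76],
    [0.05,0.11,0.76],
    [0,0,0.5],
    [0,0,0.4],
    [0,0,0.2],
    [0,0,0]
  ],
  "angular": [
    [0,0,0],
    [0,0,0],
    [0,0,0],
    [0,0,0],
    [0,0,0],
    [0,0,0],
    [0,0,0],
    [0,0,0]
  ],
  "gripper": [1,1,1,1,1,1,1,1]
}}

```text
clock: 3.65
tcp_pos: [0.6133, 0.2037, 0.006]
ee_rot: [[-0.342, 0.94, -0.001], [0.94, 0.342, -0.0], [0.0, -0.001, -1.0]]
contact_force: [0.3, 0.6, -0.3]
width: 0.0881
grip_force: 0.0
```

Call:
{"name": "carry_out", "arguments": {
  "xyz": [
    [0,0,0],
    [0,0,0],
    [0,0,0],
    [0,0,0],
    [0,0,0],
    [0,0,0],
    [0,0,0],
    [0,0,0]
  ],
  "angular": [
    [0,0,0],
    [0,0,0],
    [0,0,0],
    [0,0,0],
    [0,0,0],
    [0,0,0],
    [0,0,0],
    [0,0,0]
  ],
  "gripper": [-1,-1,-1,-1,-1,-1,-1,-1],
  "newtons": 20
}}

```text
clock: 4.45
tcp_pos: [0.6143, 0.2034, 0.007]
ee_rot: [[-0.341, 0.94, 0.001], [0.94, 0.341, 0.0], [0.0, 0.001, -1.0]]
contact_force: [-0.1, 0.2, 4.1]
width: 0.0483
grip_force: 20.0
```

Call:
{"name": "carry_out", "arguments": {
  "xyz": [
    [0,0,-0.3],
    [0,0,-0.7],
    [0,0,-0.8],
    [0,0,-0.8],
    [0,0,0]
  ],
  "angular": [
    [0,0,0],
    [0,0,0],
    [0,0,0],
    [0,0,0],
    [0,0,0]
  ],
  "gripper": [-1,-1,-1,-1,-1]
}}

```text
clock: 4.95
tcp_pos: [0.6165, 0.2039, 0.1159]
ee_rot: [[-0.341, 0.94, 0.007], [0.94, 0.341, 0.003], [0.0, 0.007, -1.0]]
contact_force: [1.2, -0.6, -1.8]
width: 0.0481
grip_force: 20.0
```

```bash
python3 w.py f; python3 - <<'E'
from h import *
a=cv2.imread('pics/f.png');b=snapshot('side')[:,:,::-1];cv2.imwrite('pics/g.png',b)
v=np.hstack([cv2.resize(a,(400,300)),cv2.resize(b[140:260,170:330],(400,300),interpolation=2)]);cv2.imwrite('pics/fg.png',v)
plan([.587,-.029,.11],110,8);s=read_state();print(s['width'],s['grip_force'])
E
```

```text
4.95 [0.6165 0.2039 0.1159] [ 1.2456 -0.6004 -1.7511]
gauge_40 0.97 px [176.7092 116.4929] xy [0.5206 0.2495] [0.5208 0.2491] diam 53.486891090869904 [ 60  77 133]
gauge_40 0.93 px [257.303  241.3544] xy [0.6341 0.1552] [0.6343 0.1534] diam 93.78758817911148 [101  97  94]
gauge_40 0.79 px [174.119  226.8124] xy [0.5469 0.1416] [0.5471 0.1411] diam 56.87525495886803 [113  32  24]
gauge_40 0.65 px [184.3783   3.3118] xy [0.5029 0.3394] [0.5023 0.3407] diam 66.43654406070709 [131 126 123]
dish 0.71 px [208.9105 334.7962] xy [0.6218 0.019 ] [0.6228 0.0217] diam 52.81182378530502 [195 184 167]
dish 0.65 px [184.6221   3.3783] xy [0.5025 0.3399] [0.5017 0.3412] diam 66.94787740707397 [131 126 122]
xyz [[-0.65, -0.32, -0.0], [-0.65, -0.32, -0.0], [-0.65, -0.32, -0.0], [-0.65, -0.32, -0.0], [-0.65, -0.32, -0.0], [-0.65, -0.32, -0.0], [-0.65, -0.32, -0.0], [-0.65, -0.32, -0.0]] ang z -0.0 n 8 yaw0 110.0
0.04828615315026826 19.999690846307203
```

View pics/fg.png

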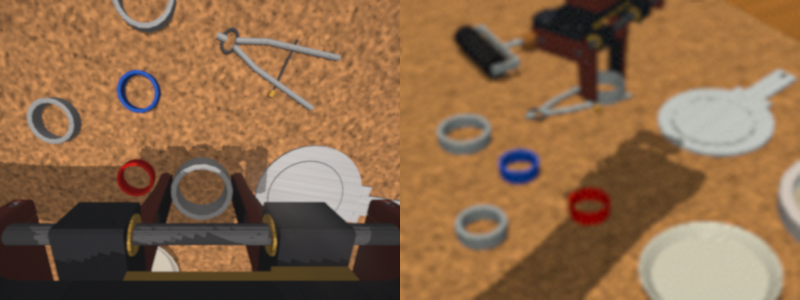

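The ring is held level, a little forward along the tool's x, at wrist pixel (257,241). The other rings are undisturbed. I'll work out the offset and carry it.

```bash
python3 - <<'E'
from h import *
s=read_state();o=onz('wrist',(257.5,240),.1279);d=s['ee_rot'].T@(o-s['tcp_pos']);print(o,d)
a=np.radians(88);X=np.array([np.cos(a),np.sin(a)])
t=np.array([.587,-.029])-X*d[0];print(t)
plan([t[0],t[1],.075],88,9);plan([t[0],t[1],.012],88,5,[t[0],t[1],.075],88)
E
```

```text
[0.61036548 0.20950135 0.1279    ] [ 0.00689146 -0.00030543 -0.01827298]
[ 0.58675949 -0.03588727]
xyz [[-0.6, -0.3, 0.1], [-0.61, -0.27, 0.1], [-0.62, -0.24, 0.1], [-0.63, -0.22, 0.1], [-0.64, -0.19, 0.1], [-0.65, -0.16, 0.1], [-0.65, -0.13, 0.1], [-0.66, -0.11, 0.1], [-0.66, -0.08, 0.1]] ang z 0.305 n 9 yaw0 110.0
xyz [[0.0, 0.0, 0.32], [0.0, 0.0, 0.32], [0.0, 0.0, 0.32], [0.0, 0.0, 0.32], [0.0, 0.0, 0.32]] ang z 0.0 n 5 yaw0 88
```

Call:
{"name": "carry_out", "arguments": {
  "xyz": [
    [-0.6,-0.3,0.1],
    [-0.61,-0.27,0.1],
    [-0.62,-0.24,0.1],
    [-0.63,-0.22,0.1],
    [-0.64,-0.19,0.1],
    [-0.65,-0.16,0.1],
    [-0.65,-0.13,0.1],
    [-0.66,-0.11,0.1],
    [-0.66,-0.08,0.1],
    [0,0,0],
    [0,0,0],
    [0,0,0]
  ],
  "angular": [
    [0,0,0.305],
    [0,0,0.305],
    [0,0,0.305],
    [0,0,0.305],
    [0,0,0.305],
    [0,0,0.305],
    [0,0,0.305],
    [0,0,0.305],
    [0,0,0.305],
    [0,0,0],
    [0,0,0],
    [0,0,0]
  ],
  "gripper": [-1,-1,-1,-1,-1,-1,-1,-1,-1,-1,-1,-1]
}}

```text
clock: 6.35
tcp_pos: [0.5873, -0.035, 0.0744]
ee_rot: [[0.035, 0.999, -0.0], [0.999, -0.035, 0.001], [0.001, -0.0, -1.0]]
contact_force: [-0.8, 0.4, -1.9]
width: 0.0486
grip_force: 20.0
```

```bash
python3 w.py h1; python3 - <<'E'
from h import *
np.set_printoptions(precision=4,suppress=True)
a=cv2.imread('pics/h1.png');b=snapshot('scene')[:,:,::-1]
for d in masks_of('scene','dish'):print(d['conf'],np.array(d['position'])*[512,384])
v=np.hstack([cv2.resize(a,(400,300)),cv2.resize(b[110:260,90:290],(400,300),interpolation=2)]);cv2.imwrite('pics/h.png',v)
E
```

```text
6.35 [ 0.5873 -0.035   0.0744] [-0.7744  0.4453 -1.8836]
gauge_40 0.9 px [195.7825   8.8551] xy [0.5487 0.1151] [0.5479 0.1198] diam 43.43358799815178 [122  30  23]
gauge_40 0.76 px [257.602  241.4814] xy [ 0.5858 -0.0662] [ 0.5867 -0.0677] diam 77.57379859685898 [94 92 91]
gauge_40 0.35 px [255.1992 179.0266] xy [ 0.5858 -0.0091] [ 0.5854 -0.0274] diam 149.62810277938843 [165 156 143]
dish 0.66 px [255.0605 179.2319] xy [ 0.5857 -0.0097] [ 0.5851 -0.0288] diam 150.2692848443985 [165 156 143]
0.73 [219.0848 211.584 ]
0.35 [321.792  214.0032]
```

View pics/h.png

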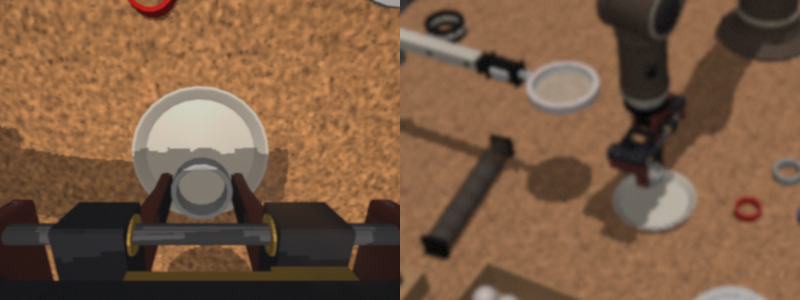

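The ring hangs over the dish's middle, and the wrist view puts the dish at (0.585,-0.028), diameter 150 mm. I'll lower it gently.

Call:
{"name": "carry_out", "arguments": {
  "xyz": [
    [0,0,0.4],
    [0,0,0.4],
    [0,0,0.35],
    [0,0,0.2],
    [0,0,0.1],
    [0,0,0],
    [0,0,0]
  ],
  "angular": [
    [0,0,0],
    [0,0,0],
    [0,0,0],
    [0,0,0],
    [0,0,0],
    [0,0,0],
    [0,0,0]
  ],
  "gripper": [-1,-1,-1,-1,-1,-1,-1]
}}

```text
clock: 7.3
tcp_pos: [0.5878, -0.0354, 0.017]
ee_rot: [[0.035, 0.999, 0.001], [0.999, -0.035, 0.0], [0.0, 0.001, -1.0]]
contact_force: [0.8, 0.6, -1.7]
width: 0.0485
grip_force: 20.0
```

Call:
{"name": "carry_out", "arguments": {
  "xyz": [
    [0,0,0.03],
    [0,0,0.03],
    [0,0,0]
  ],
  "angular": [
    [0,0,0],
    [0,0,0],
    [0,0,0]
  ],
  "gripper": [-1,-1,-1]
}}

```text
clock: 7.6
tcp_pos: [0.5875, -0.0353, 0.0144]
ee_rot: [[0.035, 0.999, 0.0], [0.999, -0.035, 0.0], [0.0, 0.0, -1.0]]
contact_force: [0.2, -0.2, -1.3]
width: 0.0486
grip_force: 20.0
```

Call:
{"name": "carry_out", "arguments": {
  "xyz": [
    [0,0,0.03],
    [0,0,0.03],
    [0,0,0]
  ],
  "angular": [
    [0,0,0],
    [0,0,0],
    [0,0,0]
  ],
  "gripper": [-1,-1,-1]
}}

```text
clock: 7.9
tcp_pos: [0.5875, -0.0354, 0.012]
ee_rot: [[0.035, 0.999, 0.0], [0.999, -0.035, 0.0], [0.0, 0.0, -1.0]]
contact_force: [0.3, -0.5, 2.0]
width: 0.0483
grip_force: 20.0
```

Contact is made: the force went from -1.5 to +2 N. I'll let go, opening only as far as the dish allows.

Call:
{"name": "carry_out", "arguments": {
  "xyz": [
    [0,0,0],
    [0,0,0],
    [0,0,0],
    [0,0,0],
    [0,0,0]
  ],
  "angular": [
    [0,0,0],
    [0,0,0],
    [0,0,0],
    [0,0,0],
    [0,0,0]
  ],
  "gripper": [0.2,0.25,0.4,0.4,0.4]
}}

```text
clock: 8.4
tcp_pos: [0.5875, -0.0354, 0.0118]
ee_rot: [[0.035, 0.999, 0.0], [0.999, -0.035, 0.0], [0.0, 0.0, -1.0]]
contact_force: [-0.2, -0.3, 0.0]
width: 0.0613
grip_force: 0.0
```

Call:
{"name": "carry_out", "arguments": {
  "xyz": [
    [0,0,-0.2],
    [0,0,-0.4],
    [0,0,-0.6],
    [0,0,-0.8],
    [0,0,-0.6],
    [0,0,0],
    [0,0,0]
  ],
  "angular": [
    [0,0,0],
    [0,0,0],
    [0,0,0],
    [0,0,0],
    [0,0,0],
    [0,0,0],
    [0,0,0]
  ],
  "gripper": [0.4,0.4,0.4,0.4,0.4,0.4,0.4]
}}

```text
clock: 9.1
tcp_pos: [0.5879, -0.0353, 0.1171]
ee_rot: [[0.035, 0.999, 0.002], [0.999, -0.035, 0.0], [0.001, 0.002, -1.0]]
contact_force: [-0.3, -0.2, -0.1]
width: 0.0612
grip_force: 0.0
```

```bash
python3 w.py i1; python3 - <<'E'
from h import *
a=cv2.imread('pics/i1.png');b=snapshot('scene')[:,:,::-1]
v=np.hstack([cv2.resize(a,(400,300)),cv2.resize(b[110:260,90:290],(400,300),interpolation=2)]);cv2.imwrite('pics/i.png',v)
E
```

```text
9.1 [ 0.5879 -0.0353  0.1171] [-0.3303 -0.2188 -0.0773]
gauge_40 0.97 px [201.7586   7.5371] xy [0.5465 0.1298] [0.5456 0.1295] diam 50.41763186454773 [141  32  25]
gauge_40 0.61 px [256.9018 195.4714] xy [ 0.5869 -0.0365] [ 0.5874 -0.0373] diam 52.56311222910881 [112 109 106]
dish 0.71 px [254.9038 181.5584] xy [ 0.5854 -0.0225] [ 0.5852 -0.0295] diam 152.1148383617401 [163 154 141]
```

View pics/i.png

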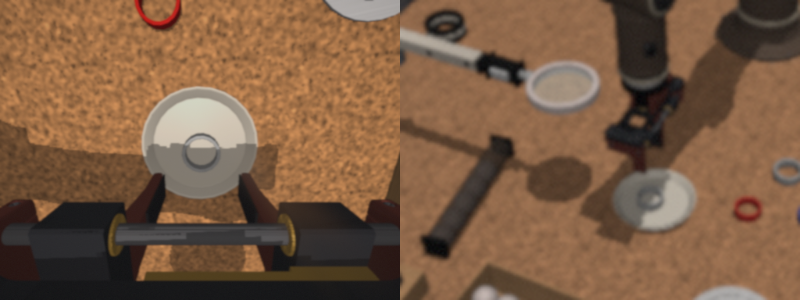

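The ring lies flat in the dish, at wrist pixel (257,195) and scene (253,209). Next I rise and move over the boom to look at the grip.

Call:
{"name": "carry_out", "arguments": {
  "xyz": [
    [0,0,-0.8],
    [0,0,-1],
    [0,0,-1],
    [0,0,-1],
    [0,0,-1],
    [-0.5,0,-0.3],
    [-1,0.02,0],
    [-1,0.02,0],
    [-1,0.02,0],
    [-1,0.02,0],
    [-1,0.02,0],
    [-1,0.02,0]
  ],
  "angular": [
    [0,0,0],
    [0,0,0],
    [0,0,0],
    [0,0,0],
    [0,0,0],
    [0,0,0],
    [0,0,0],
    [0,0,0],
    [0,0,0],
    [0,0,0],
    [0,0,0],
    [0,0,0]
  ],
  "gripper": [1,1,1,1,1,1,1,1,1,1,1,1]
}}

```text
clock: 10.5
tcp_pos: [0.5828, -0.2968, 0.3187]
ee_rot: [[0.035, 0.999, -0.002], [0.999, -0.035, 0.001], [0.001, -0.002, -1.0]]
contact_force: [0.4, -0.5, 0.2]
width: 0.0879
grip_force: 0.0
```

Call:
{"name": "carry_out", "arguments": {
  "xyz": [
    [-1,0,0],
    [-0.8,0,0],
    [0,0,0],
    [0,0,0],
    [0,0,0]
  ],
  "angular": [
    [0,0,0],
    [0,0,0],
    [0,0,0],
    [0,0,0],
    [0,0,0]
  ],
  "gripper": [1,1,1,1,1]
}}

```text
clock: 11.0
tcp_pos: [0.5812, -0.3658, 0.3191]
ee_rot: [[0.033, 0.999, -0.001], [0.999, -0.033, 0.001], [0.001, -0.001, -1.0]]
contact_force: [-0.3, 0.6, 0.0]
width: 0.088
grip_force: 0.0
```

```bash
python3 w.py j1; python3 - <<'E'
from h import *
np.set_printoptions(precision=4,suppress=True)
print(read_state()['q'])
for t in('lens','grip','button'):
  for d in masks_of('wrist',t):
    ys,xs=np.nonzero(d['region']);p=np.array(d['position'])*[512,384];print(t,round(d['conf'],2),p,xs.min(),xs.max(),ys.min(),ys.max(),onz('wrist',p,.22))
E
```

```text
11.0 [ 0.5812 -0.3658  0.3191] [-0.2581  0.5727  0.0029]
gauge_40 0.29 px [243.7871  64.9442] xy [ 0.5637 -0.2125] [ 0.5642 -0.2424] diam 324.16990399360657 [163 148 136]
[ 0.1527  0.4999  0.5473  1.3135 -0.2567  1.3977  0.6565]
lens 0.56 [244.6848  40.896 ] 170 320 0 182 [ 0.5743 -0.2269  0.22  ]
grip 0.86 [247.1936  44.5056] 169 320 0 182 [ 0.5763 -0.2301  0.22  ]
button 0.55 [261.2224 142.8096] 259 266 122 158 [ 0.5859 -0.3154  0.22  ]
```

View pics/j1.png

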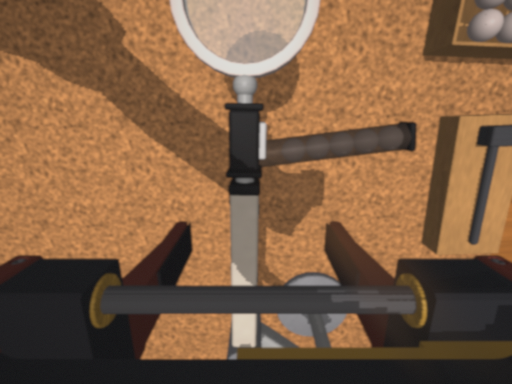

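The wrist view shows the grip's bar at columns 230–260 and rows 106–174. The button is at (262,140) on the +x side, and the boom is parallel to tool x.

```bash
python3 - <<'E'
from h import *
np.set_printoptions(precision=4,suppress=True)
for p,z in(((244.5,140.5),.24),((262.5,140.3),.225),((230,141),.238),((260,141),.238),((246,104),.241),((244.5,174),.241),((244.5,340),.234),((245,8),.229)): print(p,onz('wrist',p,z))
s=read_state();m=camera_model('wrist');print(np.round(np.linalg.inv(m['camera_from_world']),3)); print(s['tcp_pos'])
E
```

```text
(244.5, 140.5) [ 0.571  -0.3109  0.24  ]
(262.5, 140.3) [ 0.5872 -0.3126  0.225 ]
(230, 141) [ 0.5579 -0.311   0.238 ]
(260, 141) [ 0.5847 -0.3119  0.238 ]
(246, 104) [ 0.5738 -0.2803  0.241 ]
(244.5, 174) [ 0.5696 -0.3409  0.241 ]
(244.5, 340) [ 0.56   -0.5359  0.234 ]
(245, 8) [ 0.5759 -0.2057  0.229 ]
[[ 0.999 -0.032 -0.009  0.584]
 [-0.033 -0.959 -0.282 -0.289]
 [ 0.     0.282 -0.959  0.481]
 [ 0.     0.     0.     1.   ]]
[ 0.5811 -0.3665  0.3201]
```

The grip centre is at (0.571,-0.311) and the boom yaw is 87.3°. Lens at the second stop would be at (0.584,-0.034), which matches the dish. I'll approach and descend.

Call:
{"name": "carry_out", "arguments": {
  "xyz": [
    [0.6,-0.15,0],
    [0.78,-0.15,0],
    [0,0,0.5],
    [0,0,0.8],
    [0,0,0.8],
    [0,0,0.6],
    [0,0,0.27],
    [0,0,0],
    [0,0,0]
  ],
  "angular": [
    [0,0,0.1],
    [0,0,0],
    [0,0,0],
    [0,0,0],
    [0,0,0],
    [0,0,0],
    [0,0,0],
    [0,0,0],
    [0,0,0]
  ],
  "gripper": [1,1,1,1,1,1,1,1,1]
}}

```text
clock: 12.2
tcp_pos: [0.5716, -0.312, 0.2022]
ee_rot: [[0.049, 0.999, 0.001], [0.999, -0.049, -0.001], [-0.001, 0.001, -1.0]]
contact_force: [-1.1, -0.2, 0.1]
width: 0.0878
grip_force: 0.0
```

```bash
python3 - <<'E'
from h import *
s=read_state();print(s['ee_rot'].T@(np.array([.571,-.311,.201])-s['tcp_pos']),s['tcp_pos'],s['contact_force'],np.degrees(np.arctan2(s['ee_rot'][1,0],s['ee_rot'][0,0])))
E
```

```text
[ 0.00101872 -0.0006107   0.00120459] [ 0.57155883 -0.31204653  0.20220594] [-1.09616914 -0.22652691  0.13016648] 87.20563464124378
```

Call:
{"name": "carry_out", "arguments": {
  "xyz": [
    [0,0,0],
    [0,0,0],
    [0,0,0],
    [0,0,0],
    [0,0,0],
    [0,0,0],
    [0,0,0],
    [0,0,0],
    [0,0,0],
    [0,0,0]
  ],
  "angular": [
    [0,0,0],
    [0,0,0],
    [0,0,0],
    [0,0,0],
    [0,0,0],
    [0,0,0],
    [0,0,0],
    [0,0,0],
    [0,0,0],
    [0,0,0]
  ],
  "gripper": [-1,-1,-1,-1,-1,-1,-1,-1,-1,-1],
  "newtons": 30
}}

```text
clock: 13.2
tcp_pos: [0.5701, -0.3117, 0.201]
ee_rot: [[0.049, 0.999, -0.002], [0.999, -0.049, 0.001], [0.001, -0.002, -1.0]]
contact_force: [-5.1, 2.8, 3.0]
width: 0.028
grip_force: 30.0
```

Width is 28.0 mm, so the button is in. I'll pull gently first and check that it runs.

Call:
{"name": "carry_out", "arguments": {
  "xyz": [
    [0.1,0,0],
    [0.1,0,0],
    [0.1,0,0],
    [0.1,0,0],
    [0,0,0]
  ],
  "angular": [
    [0,0,0],
    [0,0,0],
    [0,0,0],
    [0,0,0],
    [0,0,0]
  ],
  "gripper": [-1,-1,-1,-1,-1]
}}

```text
clock: 13.7
tcp_pos: [0.5708, -0.297, 0.201]
ee_rot: [[0.05, 0.999, -0.001], [0.999, -0.05, -0.002], [-0.002, -0.001, -1.0]]
contact_force: [-4.2, -3.2, -0.1]
width: 0.028
grip_force: 30.0
```

Call:
{"name": "carry_out", "arguments": {
  "xyz": [
    [0.25,0,0],
    [0.35,0,0],
    [0.35,0,0],
    [0.35,0,0],
    [0.35,0,0],
    [0.35,0,0],
    [0.35,0,0],
    [0.35,0,0],
    [0.25,0,0],
    [0.15,0,0],
    [0,0,0]
  ],
  "angular": [
    [0,0,0],
    [0,0,0],
    [0,0,0],
    [0,0,0],
    [0,0,0],
    [0,0,0],
    [0,0,0],
    [0,0,0],
    [0,0,0],
    [0,0,0],
    [0,0,0]
  ],
  "gripper": [-1,-1,-1,-1,-1,-1,-1,-1,-1,-1,-1]
}}

```text
clock: 14.8
tcp_pos: [0.577, -0.1728, 0.201]
ee_rot: [[0.05, 0.999, -0.001], [0.999, -0.05, -0.002], [-0.002, -0.001, -1.0]]
contact_force: [-5.0, -3.5, 1.5]
width: 0.0285
grip_force: 30.0
```

```bash
python3 - <<'E'
from h import *
b=snapshot('scene')[:,:,::-1];a=snapshot('side')[:,:,::-1]
v=np.hstack([cv2.resize(a[160:310,240:440],(400,300),interpolation=2),cv2.resize(b[110:260,90:290],(400,300),interpolation=2)]);cv2.imwrite('pics/k.png',v)
E
```

```text
(no output)
```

View pics/k.png

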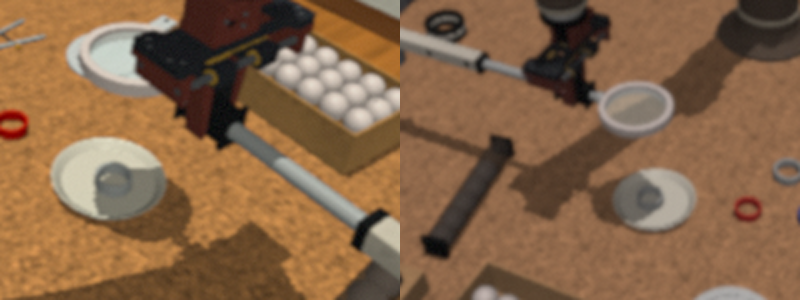

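The slide is running: the grip and lens follow the arm, and the ring is still in the dish. I'll make the rest of the travel in small steps up to the hard end.

Call:
{"name": "carry_out", "arguments": {
  "xyz": [
    [0.2,0,0],
    [0.15,0,0],
    [0.08,0,0],
    [0.05,0,0],
    [0,0,0],
    [0,0,0]
  ],
  "angular": [
    [0,0,0],
    [0,0,0],
    [0,0,0],
    [0,0,0],
    [0,0,0],
    [0,0,0]
  ],
  "gripper": [-1,-1,-1,-1,-1,-1]
}}

```text
clock: 15.5
tcp_pos: [0.5779, -0.1547, 0.201]
ee_rot: [[0.05, 0.999, -0.001], [0.999, -0.05, -0.002], [-0.002, -0.001, -1.0]]
contact_force: [-4.2, -5.1, 0.8]
width: 0.0277
grip_force: 30.0
```

Call:
{"name": "carry_out", "arguments": {
  "xyz": [
    [0.04,0,0],
    [0.03,0,0],
    [0,0,0],
    [0,0,0]
  ],
  "angular": [
    [0,0,0],
    [0,0,0],
    [0,0,0],
    [0,0,0]
  ],
  "gripper": [-1,-1,-1,-1]
}}

```text
clock: 15.9
tcp_pos: [0.578, -0.1523, 0.201]
ee_rot: [[0.051, 0.999, -0.001], [0.999, -0.051, -0.003], [-0.003, -0.001, -1.0]]
contact_force: [-3.8, -6.0, 0.5]
width: 0.0276
grip_force: 30.0
```

Call:
{"name": "carry_out", "arguments": {
  "xyz": [
    [0.03,0,0],
    [0.03,0,0],
    [0,0,0],
    [0,0,0]
  ],
  "angular": [
    [0,0,0],
    [0,0,0],
    [0,0,0],
    [0,0,0]
  ],
  "gripper": [-1,-1,-1,-1]
}}

```text
clock: 16.3
tcp_pos: [0.5781, -0.1518, 0.201]
ee_rot: [[0.052, 0.999, -0.001], [0.999, -0.052, -0.005], [-0.005, -0.0, -1.0]]
contact_force: [-2.6, -10.9, -0.9]
width: 0.0279
grip_force: 30.0
```

The hard end is reached: 2.4 mm more command gave 0.5 mm of motion, and the force rose from 6 to 11 N. Travel is 0.16 m. I'll check that it holds, then hand in.

Call:
{"name": "carry_out", "arguments": {
  "xyz": [
    [0,0,0],
    [0,0,0],
    [0,0,0],
    [0,0,0],
    [0,0,0]
  ],
  "angular": [
    [0,0,0],
    [0,0,0],
    [0,0,0],
    [0,0,0],
    [0,0,0]
  ],
  "gripper": [-1,-1,-1,-1,-1]
}}

```text
clock: 16.8
tcp_pos: [0.5781, -0.1517, 0.201]
ee_rot: [[0.052, 0.999, -0.001], [0.999, -0.052, -0.005], [-0.005, -0.0, -1.0]]
contact_force: [-3.8, -10.6, -0.9]
width: 0.0279
grip_force: 30.0
```

```bash
python3 - <<'E'
from h import *
np.set_printoptions(precision=3,suppress=True)
snapshot('scene');snapshot('side')
print('expect lens',proj('scene',[.584,-.034,.22]),proj('side',[.584,-.034,.22]))
for c in('scene','side'):
  for t in('lens','dish'):
    for d in masks_of(c,t)[:2]:
      ys,xs=np.nonzero(d['region']);p=np.array(d['position'])*[512,384];print(c,t,round(d['conf'],2),p,xs.min(),xs.max(),ys.min(),ys.max(),onz(c,p,.014)[:2])
s=read_state();print(s['clock'],s['tcp_pos'],s['width'],s['contact_force'],s['grip_force'])
E
```

```text
expect lens [213.203 165.15 ] [299.917 183.337]
scene lens 0.81 [208.896 162.701] 131 231 139 179 [ 0.362 -0.16 ]
scene dish 0.67 [220.314 210.086] 196 237 194 224 [ 0.588 -0.014]
side lens 0.89 [341.811 210.701] 273 421 167 272 [0.808 0.003]
side lens 0.68 [434.483 277.594] 274 511 167 353 [ 0.793 -0.308]
side dish 0.6 [295.987 249.216] 266 323 229 269 [ 0.588 -0.039]
17.1 [ 0.578 -0.152  0.201] 0.02779394272606739 [ -2.354 -10.091  -1.268] 30.002166777849197
```

```bash
python3 -c "from bench import finish_job;print(finish_job())"
```

```text
the job is handed in; nothing more can be done
None
```

The 40 mm ring gauge is lying flat in the white dish, and the lens is held at its second stop over the dish with the release button squeezed in; I handed the job in at 17 s, but the hand-in gave no verdict.

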